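# Press-to-run flask mixing

### The arm

A 6-joint arm with a two-finger parallel gripper is mounted at the origin on the work surface. World frame = base frame: x ahead of the robot, y to its left, z up, the work surface at z = 0. Lengths are in mm, angles in rad, forces in N, time in s.
With the tool pointing down it reaches from about 300 to 750 mm from the base axis. Payload 8.5 kg.
Tool frame: the origin (TCP) lies where the fingers leave the gripper's body, on its centre line; the fingertips stand 73 mm ahead of it and the grasp point (between the pads) lies 54 mm ahead of it (pinch_z is the z of the grasp point in the tool frame, in mm); z points along the fingers, y is the direction in which the jaws open and shut (so a half turn about z gives the same grasp; the last joint's range is limited). The gripper opens to 85 mm and grips with 20 to 120 N. Pads are 22 mm wide; open, the fingers measure 114 mm over their backs; the gripper's body (76 mm by 85 mm) begins 54 mm behind the grasp point. The pads swing forward as they close: fully open they stand 13 mm farther back than shut.
Start: joints at [-0.215, 0.381, 1.297, -0, 1.464, -0.215], TCP at [549.983, 0.001, 303.922] pointing down, gripper open.
Joint ranges: [-3.11, 3.11], [-0.89, 2.33], [0.22, 2.48], [-1.42, 4.56], [0.17, 2.85], [-2.88, 2.88]. Speed limits (rad/s): [2.39, 2.39, 3.14, 3.14, 3.14, 3.14].

### API

Orientations are given as a unit quaternion [w, x, y, z].
In Python, from workcell import * gives the robot as it stands.
- The arm moves only by the tool jog_arm, never from a script. Its argument "plan" is a list that holds one entry, the list of rows, each a list of 5 numbers: the finger opening in m, from 0 to 0.0854, then the shift along the tool's x, y, z in m, then the turn about the tool's z in rad. A call has 1 to 10 rows; each row is the pose to reach, as a shift and turn from the pose measured when the call began, along the tool's axes at that moment; what a row does not reach only later rows make up. A row lasts 1/8 s, in which the tool goes at most 62.5 mm and 10.7 degrees, less where a joint would pass 70% of its speed; a pose out of reach is approached as far as the arm can. A call with a gripper value outside its range is refused whole. The fingers move at their own pace and stop on an object; "newtons" is the grip in N (left out, the last holds). Time passes only in rows, so rows that repeat a pose let the fingers close. It gives the time, the measured TCP pose, the force and the opening at its end, in the units of the state.
- state(): the state, without advancing time (a new reading comes with each control period).
- camera(name): name is "scene" or "side" or "wrist"; returns the picture (480x640x3 uint8, red, green, blue); there is no depth.
- camera_params(name): a dict with "camera_matrix" (3x3 intrinsics, pixels), "pose" (4x4, takes a point from camera to world coordinates). Camera axes: x right, y down, z forward; pixel columns grow to the right and rows downward; lengths in mm; the calibration is good to about 2 mm. A picture is of the moment at which its call begins: read the wrist's pose just before it. camera_params takes no time and is no camera call; for the wrist camera it gives the pose at the moment of the call.
- finish_job(): hands the job in, once; it reports no verdict.
The state is a dict: "time": time; "qpos": joint angles; "dq": joint speeds; "joint_torque": joint torques, N m; "tcp_pos": TCP position; "ee_rot": TCP orientation; "contact_force": force on the tool from outside, world axes, zero at the start; "moment": the same for the moment, N m; "gripper_width": finger opening in mm.
Only numpy, scipy, OpenCV 4.12 (cv2) and the standard library are available. Lean on these libraries where they do the work, as an engineer would, in place of code of your own. Each camera call takes 0.05 s, during which the arm holds its last target. There are 200 camera calls.

### The job

Switch the bench mixer on by flipping its toggle lever over to the other side. Then lift the larger round flask out of its cork ring, set it upright in the mixer's sprung ring cradle and smoothly press it down against the spring as far as the cradle goes, gently, without ramming it; finish while still gripping or pushing the flask so that the cradle stays fully down. Leave everything else on the bench where it stands.

Things in the scene. Friction and masses are not known exactly. Their poses are not given: they have to be found in the camera images.
- mixer: white touch mixer fixed to the bench, housing 150 (x) x 230 (y) x 65 mm tall; origin at the centre of its underside, z up. On its top stand the ring cradle (axis at x 0, y -50 mm) and the toggle lever (pivot at x 0, y +75 mm, 10 mm above the housing top). Yaw varies within about 30 degrees.
- switch (a joint): toggle lever angle about the mixer's +y axis: 0 = off, leaning 34 degrees towards the mixer's own -x; 0.6 = upright; 1.2 = on, leaning 34 degrees towards the mixer's +x. Past upright it falls over by itself to that end stop; a push of under 2 N on its tip moves it.
- switch_tip (a point): centre of the 20 mm black ball at the end of the lever, 60 mm from its pivot, on a 10 mm thick steel rod; moves with the lever.
- switch_pivot (a point): the lever's pivot, 75 mm above the bench; axes as the mixer.
- cradle (a joint): how far the ring cradle is pressed down, in m: 0 = up (with or without the flask resting in it), 0.018 = fully down on its stop. The spring needs about 2 to 3 N to start moving and about 9 to 11 N at the bottom, part of it given by the flask's weight.
- cradle_seat (a point): centre of the cradle ring's upper edge (moves with it; 103 mm above the bench when up). The aluminium ring is 76 mm across outside, its hole 48 mm, 16 mm thick. The seated flask's bulb rests on the upper edge of the hole, the flask's underside 10 mm below this point.
- flask: the larger round-bottomed amber glass flask, 126 mm tall, about 0.13 kg; origin at the underside of the bulb, z up along the neck. Bulb 68 mm across (centre 34 mm above the origin); neck 24 mm thick from 68 to 121 mm above the origin, then a 28 mm lip 5 mm high. Starts standing in the larger cork ring, its underside 22 mm above the bench.
- big_stand: fixed cork ring under the larger flask, 84 mm across, 30 mm high; origin at its underside.
- small_flask: the small round amber flask: bulb 48 mm across, 92 mm tall; origin at the underside of its bulb. Stands in the smaller cork ring. Leave alone.
- reagent_bottle: white bottle 54 mm across, 100 mm tall; origin at its underside. Leave alone.
- tip_box: box of pipette tips, 78 x 115 x 67 mm; origin at its underside. Leave alone.
- tube_rack: rack of capped tubes, 70 x 190 x 97 mm; origin at its underside. Leave alone.
- marker: marker pen lying down, 132 mm long, 14 mm thick; origin at its underside. Leave alone.
- jar: squat jar 60 mm across, 60 mm tall; origin at its underside. Leave alone.
- canister: lidded metal canister 66 mm across, 88 mm tall; origin at its underside. Leave alone.
Things that resemble listed ones, but are neither listed nor needed, are in the scene too. Leave any red or yellow look-alike of the big_stand alone.

How it is judged:
By the outcome, as a careful person would: the job done as asked, in the order asked, and still so for the second after the job is handed in, while the arm keeps its last pose, push and grip.
It also fails if it takes over 58 s, if anything falls off the work surface, if the arm or the gripper's body presses on something with over 40 N, if the wrist force passes 120 N, or if a joint passes its speed limit or range.

## Working session

There is one attempt and no reset: what is moved stays moved. The work goes in short steps, Python scripts to look and compute and a tool call to move; the robot and the scene stay as the last step left them, time stands still between calls to the robot, and variables do not carry over. Pictures are saved under pics/ and viewed, about 8 in all and at most 12, crops included, and the job is handed in when it is done.

Besides the shell and the picture viewer there is one more tool, called after "Request:" as name([rows], argument=value, ...), one row to a line, values as JSON. jog_arm: Moves the arm, as the interface text tells. Its arguments: {"type":"object","properties":{"plan":{"type":"array"},"newtons":{"type":"number"}},"required":["plan"]}

```bash
mkdir -p pics
python3 - <<'E'
from workcell import *
import cv2
for n in("scene","side"):
    cv2.imwrite(f"pics/{n}0.png",camera(n)[:,:,::-1]); p=camera_params(n); print(n,p["camera_matrix"],p["pose"])
s=state();print(s["time"],s["tcp_pos"],s["ee_rot"],s["gripper_width"])
E
```

```text
scene [[509.45501769   0.         317.45364414]
 [  0.         509.45501769 236.95338037]
 [  0.           0.           1.        ]] [[ 5.90866219e-01  6.89974981e-01 -4.18104815e-01  1.01105176e+03]
 [ 8.06757791e-01 -5.02521766e-01  3.10827511e-01 -3.47328265e+02]
 [ 4.35643557e-03 -5.20966793e-01 -8.53565828e-01  1.10520174e+03]
 [ 0.00000000e+00  0.00000000e+00  0.00000000e+00  1.00000000e+00]]
side [[519.44336166   0.         325.99067153]
 [  0.         519.44336166 242.68968979]
 [  0.           0.           1.        ]] [[ 7.77431536e-01 -3.32702782e-01  5.33768737e-01 -7.32184555e+01]
 [-6.28737885e-01 -3.88152446e-01  6.73814774e-01 -7.59517203e+02]
 [-1.69964091e-02 -8.59445482e-01 -5.10944796e-01  6.97030367e+02]
 [ 0.00000000e+00  0.00000000e+00  0.00000000e+00  1.00000000e+00]]
0.1 [5.49824251e+02 4.20821325e-02 3.03379123e+02] [-5.58964254e-04  7.07093598e-01  7.07119657e-01 -3.48823800e-04] 84.99751415326098
```

View pics/scene0.png

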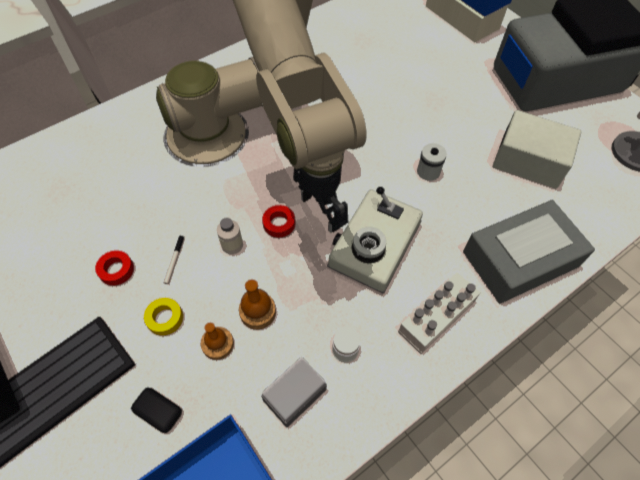

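View pics/side0.png

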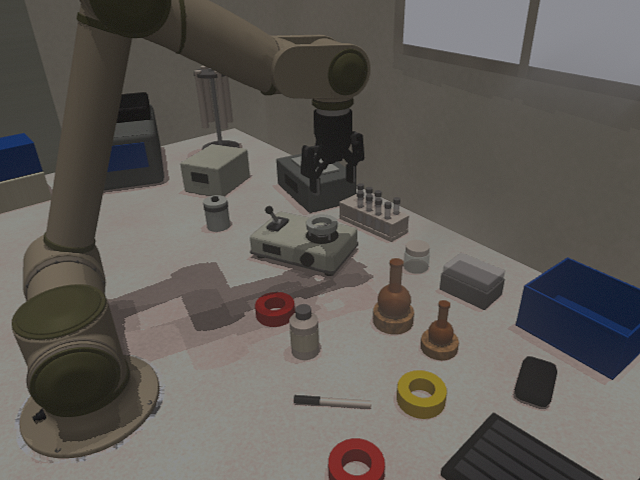

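The scene view shows two amber flasks. The one at (256,303) is taller and has the bigger cork ring; the one at (215,340) is smaller. The larger fits the description. In the side view they are at (394,300) and (440,335). The mixer is at (375,238) in the scene view. I'll enlarge to confirm and measure.

Run:
```python
import cv2
a=cv2.imread("pics/scene0.png")[180:365,190:430];cv2.imwrite("pics/c1.png",cv2.resize(a,None,fx=3.2,fy=3.2,interpolation=cv2.INTER_CUBIC))
a=cv2.imread("pics/side0.png")[195:365,245:465];cv2.imwrite("pics/c2.png",cv2.resize(a,None,fx=3.5,fy=3.5,interpolation=cv2.INTER_CUBIC))
```

```text
(no output)
```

View pics/c1.png

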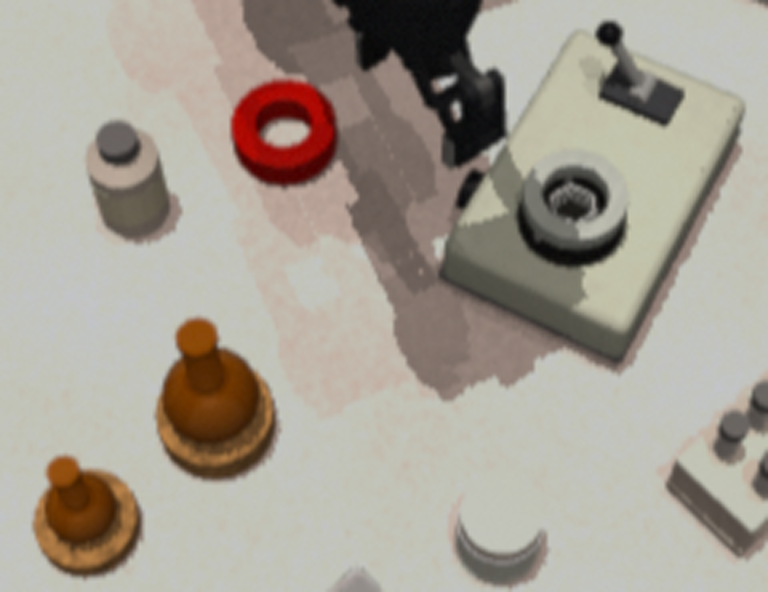

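View pics/c2.png

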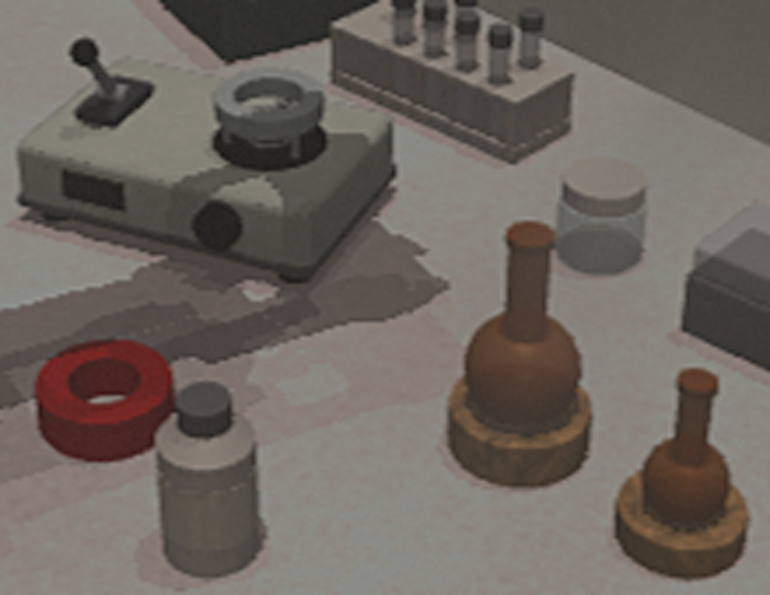

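```bash
cat > h.py <<'E'
import numpy as np
from workcell import *
def ray(n,u,v,P=None):
    p=P or camera_params(n);T=p["pose"];d=T[:3,:3]@np.linalg.solve(p["camera_matrix"],[u,v,1]);return T[:3,3],d/np.linalg.norm(d)
def atz(n,u,v,z,P=None):
    o,d=ray(n,u,v,P);return o+d*(z-o[2])/d[2]
def tri(*r):
    A=[np.eye(3)-np.outer(d,d) for o,d in r];return np.linalg.solve(sum(A),sum(a@o for a,(o,d) in zip(A,r)))
sc=lambda x,y:("scene",190+x/3.2,180+y/3.2)
sd=lambda x,y:("side",245+x/3.5,195+y/3.5)
E
python3 - <<'E'
from h import *
np.set_printoptions(precision=1,suppress=True)
for n,a,b,z in [("lip",sc(197,333),sd(531,231),148),("cradle",sc(574,197),sd(269,94),103),("ball",sc(609,33),sd(84,52),75+60*np.cos(.6))]:
    print(n,tri(ray(*a),ray(*b)),atz(*a,z),atz(*b,z))
print("bulb",atz(*sc(210,395),56),atz(*sd(523,369),56))
print("pivot",atz(*sc(640,92),70),atz(*sd(113,100),68))
for q in [(577,32),(743,103),(620,337),(448,255)]: print(atz(*sc(*q),65))
for q in [(22,160),(318,228),(392,140),(120,58)]: print("side",atz(*sd(*q),65))
E
```

```text
lip [ 557.1 -180.1  151.3] [ 554.1 -177.6  148. ] [ 561.  -179.2  148. ]
cradle [600.7 106.  103.6] [600.2 106.6 103. ] [601.4 106.4 103. ]
ball [516.  205.7 126.5] [513.8 208.4 124.5] [517.9 206.5 124.5]
bulb [ 556.2 -179.7   56. ] [ 557.8 -182.6   56. ]
pivot [543.6 222.4  70. ] [549.8 224.2  68. ]
[467.9 222.3  65. ]
[595.9 282.7  65. ]
[693.2  77.   65. ]
[568.8  18.4  65. ]
side [456.2 198.4  65. ]
side [555.5  -0.3  65. ]
side [667.5  53.3  65. ]
side [594.5 280.6  65. ]
```

The crop confirms it: the flask at crop (210,395) is clearly the larger, in the larger cork ring. The mixer yaw is about 25.3°. The cradle is at (601,106), the pivot at (547,219), the ball at (517,205) and the flask at (557,-180). I'll go behind the lever first.

Request:
jog_arm([
  [[0, -0.0, 0.0, 0, -0.15], [0, 0.05, -0.02, 0, -0.3], [0, 0.1, -0.042, 0, -0.44], [0, 0.15, -0.064, 0, -0.44], [0, 0.183, -0.078, 0, -0.44], [0, 0.183, -0.078, 0.05, -0.44], [0, 0.183, -0.078, 0.1, -0.44], [0, 0.183, -0.078, 0.122, -0.44], [0, 0.183, -0.078, 0.122, -0.44], [0, 0.183, -0.078, 0.122, -0.44]],
], newtons=50)

```text
time: 1.35
tcp_pos: [472.1, 183.1, 182.5]
ee_rot: [-0.0, 0.536, 0.844, 0.0]
contact_force: [-0.0, -0.6, 0.6]
gripper_width: -0.0
```

Request:
jog_arm([
  [[0, 0, 0.015, 0, 0], [0, 0, 0.025, 0, 0], [0, 0, 0.033, 0, 0], [0, 0, 0.041, 0, 0], [0, 0, 0.049, 0, 0], [0, 0, 0.057, 0, 0], [0, 0, 0.065, 0, 0], [0, 0, 0.072, 0, 0], [0, 0, 0.078, 0, 0], [0, 0, 0.078, 0, 0]],
])

```text
time: 2.6
tcp_pos: [543.0, 216.5, 182.4]
ee_rot: [0.0, 0.536, 0.844, 0.0]
contact_force: [-0.8, -0.5, -0.2]
gripper_width: 0.1
```

Request:
jog_arm([
  [[0, 0, -0.02, 0, 0], [0, 0, -0.04, -0.05, 0], [0, 0, -0.04, -0.1, 0], [0, 0, -0.04, -0.1, 0]],
])

```text
time: 3.1
tcp_pos: [507.3, 199.5, 286.2]
ee_rot: [0.003, 0.536, 0.844, 0.003]
contact_force: [-0.0, -0.5, -0.8]
gripper_width: 0.5
```

Run:
```python
from h import *
import cv2
P=camera_params("wrist");s=state()
a=camera("scene")[:,:,::-1][170:290,300:460];b=camera("side")[:,:,::-1][195:315,245:405]
cv2.imwrite("pics/d1.png",cv2.resize(np.hstack([a,b]),None,fx=2.5,fy=2.5,interpolation=cv2.INTER_CUBIC))
# small flask direction and canister
print(atz(*sc(64,470),107),atz("scene",432,150,88),s["tcp_pos"],P["pose"].round(2).tolist(),P["camera_matrix"])
```

```text
[ 567.08377713 -292.51665191  107.        ] [474.23363627 422.55087663  88.        ] [507.28010713 199.4659411  286.20564327] [[0.9, 0.4, 0.15, 471.12], [0.43, -0.86, -0.29, 274.86], [0.01, 0.33, -0.95, 356.95], [0.0, 0.0, 0.0, 1.0]] [[364.86066972   0.         317.39921701]
 [  0.         364.86066972 240.13292988]
 [  0.           0.           1.        ]]
```

View pics/d1.png

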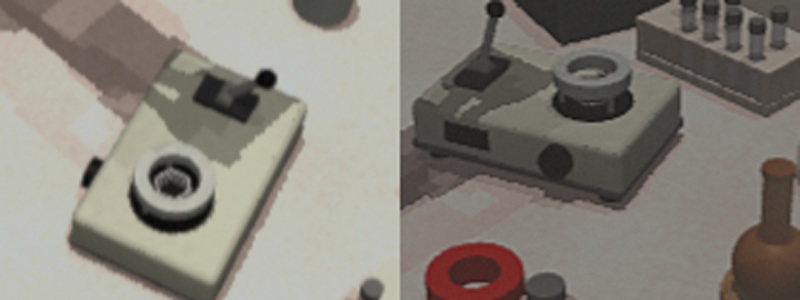

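Run:
```python
from h import *
print(tri(ray("scene",406,201.2),ray("side",282.6,199)).round(1))
# cradle again from this cleaner view
print(tri(ray("scene",300+174/2.5,170+180/2.5),ray("side",245+193/2.5,195+71/2.5)).round(1), atz("scene",300+174/2.5,170+180/2.5,103).round(1))
```

```text
[575.9 234.3 126.1]
[601.  106.5  99.7] [601.4 106.2 103. ]
```

Request:
jog_arm([
  [[0.05, -0.04, -0.012, 0, 0], [0.05, -0.09, -0.028, 0, 0], [0.05, -0.14, -0.045, 0, 0], [0.05, -0.19, -0.061, 0, 0], [0.05, -0.24, -0.077, 0, 0], [0.05, -0.29, -0.093, 0, 0], [0.05, -0.34, -0.108, 0, 0], [0.05, -0.365, -0.116, 0, 0], [0.05, -0.365, -0.116, 0, 0], [0.05, -0.365, -0.116, 0, 0]],
])

```text
time: 4.45
tcp_pos: [556.9, -179.1, 281.6]
ee_rot: [-0.001, 0.535, 0.845, 0.0]
contact_force: [-0.5, 0.2, 0.3]
gripper_width: 49.5
```

Run:
```python
from h import *
import cv2,pickle
P=camera_params("wrist");s=state()
cv2.imwrite("pics/w1.png",camera("wrist")[:,:,::-1]);pickle.dump(P,open("w1.pkl","wb"))
print(s["tcp_pos"],s["ee_rot"],s["gripper_width"])
```

```text
[ 556.85663683 -179.08485135  281.56654334] [-7.08577198e-04  5.35292295e-01  8.44666480e-01  4.41544469e-04] 49.549564619582064
```

View pics/w1.png

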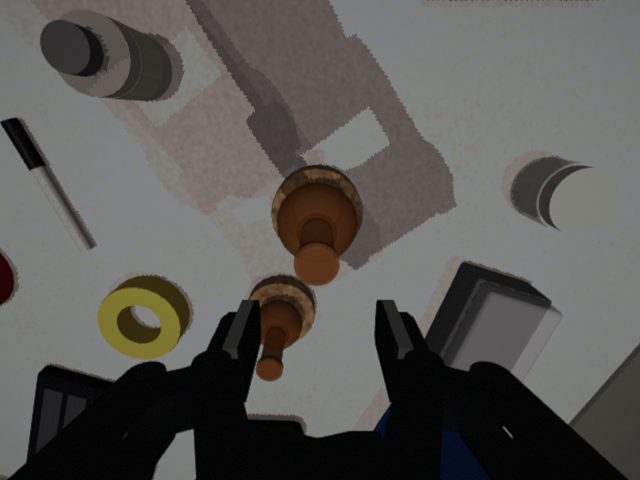

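The lever is confirmed on (ball at 576,234). In the wrist view the big flask's lip centre is at (317,264), with the jaws centred near column 318.

Run:
```python
from h import *
import pickle
P=pickle.load(open("w1.pkl","rb"))
L=atz("wrist",317,264,148,P);print(L, atz("wrist",317,217,56,P))
t=np.array([556.86,-179.08]);d=L[:2]-t;print("tool x,y",d@[-.427,.904],d@[.904,.427])
```

```text
[ 557.28119931 -180.48411471  148.        ] [ 555.27487315 -176.41526075   56.        ]
tool x,y -1.4491718068463242 -0.21879280799259526
```

Request:
jog_arm([
  [[0.05, -0.001, 0, 0.03, 0], [0.05, -0.001, 0, 0.06, 0], [0.05, -0.001, 0, 0.09, 0], [0.05, -0.001, 0, 0.107, 0], [0.05, -0.001, 0, 0.107, 0], [0.0, -0.001, 0, 0.107, 0], [0.0, -0.001, 0, 0.107, 0], [0.0, -0.001, 0, 0.107, 0], [0.0, -0.001, 0, 0.107, 0], [0.0, -0.001, 0, 0.107, 0]],
], newtons=50)

```text
time: 5.75
tcp_pos: [557.4, -179.8, 175.8]
ee_rot: [0.0, 0.535, 0.845, 0.0]
contact_force: [-2.4, -0.4, 6.5]
gripper_width: 23.6
```

Request:
jog_arm([
  [[0.0, 0, 0, -0.01, 0], [0.0, 0, 0, -0.03, 0], [0.0, 0, 0, -0.06, 0], [0.0, 0, 0, -0.09, 0], [0.0, 0, 0, -0.11, 0], [0.0, 0, 0, -0.11, 0], [0.0, 0, 0, -0.11, 0]],
])

```text
time: 6.62
tcp_pos: [557.1, -179.7, 284.9]
ee_rot: [-0.001, 0.535, 0.845, 0.0]
contact_force: [0.1, 0.2, -1.6]
gripper_width: 23.3
```

Request:
jog_arm([
  [[0.0, 0.015, 0.01, 0, 0], [0.0, 0.05, 0.034, 0, 0], [0.0, 0.09, 0.061, 0, 0], [0.0, 0.13, 0.088, 0, 0], [0.0, 0.17, 0.115, 0, 0], [0.0, 0.205, 0.138, 0, 0], [0.0, 0.228, 0.154, 0, 0], [0.0, 0.24, 0.1615, 0, 0], [0.0, 0.24, 0.1615, 0, 0], [0.0, 0.24, 0.1615, 0, 0]],
])

```text
time: 7.88
tcp_pos: [600.4, 105.5, 285.2]
ee_rot: [-0.001, 0.536, 0.845, 0.0]
contact_force: [-0.0, -0.1, -1.0]
gripper_width: 23.0
```

Run:
```python
from h import *
import cv2
s=state();print(s["tcp_pos"],s["ee_rot"],s["contact_force"])
a=camera("scene")[:,:,::-1][160:300,290:450];b=camera("side")[:,:,::-1][150:290,245:405]
cv2.imwrite("pics/e1.png",cv2.resize(np.hstack([a,b]),None,fx=2.5,fy=2.5,interpolation=cv2.INTER_CUBIC))
```

```text
[600.43721471 105.52396549 285.15490957] [-6.12219133e-04  5.35505140e-01  8.44531713e-01  2.38587434e-04] [-0.00991409 -0.09894835 -0.97804302]
```

View pics/e1.png

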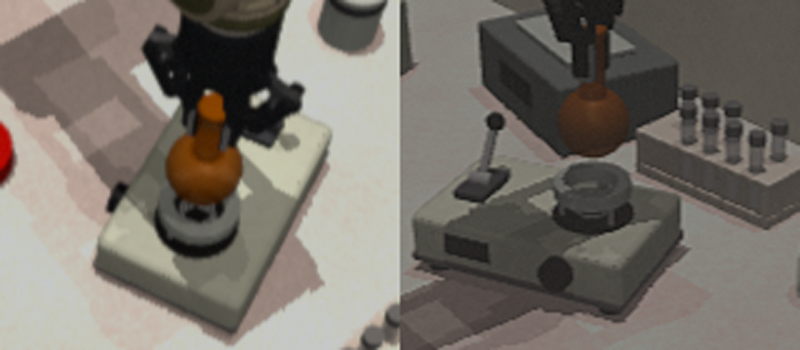

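The flask hangs upright over the cradle, with the bulb centre at scene crop (204,168) and side crop (594,119). I'll check alignment.

Run:
```python
from h import *
S=lambda x,y:ray("scene",290+x/2.5,160+y/2.5)
D=lambda x,y:ray("side",245+(x-400)/2.5,150+y/2.5)
print("bulb",tri(S(204.5,168),D(594,119.5)).round(1))
print("cradle",tri(S(198,208),D(593,184)).round(1))
```

```text
bulb [602.3 103.7 168.1]
cradle [601.6 105.5  98.5]
```

Request:
jog_arm([
  [[0.0, 0.001, 0.0005, 0.01, 0], [0.0, 0.001, 0.0005, 0.018, 0], [0.0, 0.001, 0.0005, 0.025, 0], [0.0, 0.001, 0.0005, 0.03, 0], [0.0, 0.001, 0.0005, 0.034, 0], [0.0, 0.001, 0.0005, 0.036, 0], [0.0, 0.001, 0.0005, 0.038, 0], [0.0, 0.001, 0.0005, 0.039, 0], [0.0, 0.001, 0.0005, 0.04, 0], [0.0, 0.001, 0.0005, 0.04, 0]],
])

```text
time: 9.22
tcp_pos: [600.6, 106.5, 245.5]
ee_rot: [-0.0, 0.536, 0.844, 0.0]
contact_force: [0.6, -0.0, 1.8]
gripper_width: 23.6
```

Request:
jog_arm([
  [[0.0, 0, 0, 0.001, 0], [0.0, 0, 0, 0.002, 0], [0.0, 0, 0, 0.0035, 0], [0.0, 0, 0, 0.005, 0], [0.0, 0, 0, 0.0065, 0], [0.0, 0, 0, 0.008, 0], [0.0, 0, 0, 0.0095, 0], [0.0, 0, 0, 0.011, 0], [0.0, 0, 0, 0.0115, 0], [0.0, 0, 0, 0.012, 0]],
])

```text
time: 10.48
tcp_pos: [600.6, 106.6, 233.9]
ee_rot: [-0.0, 0.536, 0.844, 0.001]
contact_force: [-1.4, 0.6, 6.6]
gripper_width: 22.9
```

Request:
jog_arm([
  [[0.0, 0, 0, 0.0005, 0], [0.0, 0, 0, 0.0015, 0], [0.0, 0, 0, 0.0025, 0], [0.0, 0, 0, 0.0033, 0], [0.0, 0, 0, 0.0038, 0], [0.0, 0, 0, 0.004, 0], [0.0, 0, 0, 0.004, 0]],
])

```text
time: 11.35
tcp_pos: [600.6, 106.6, 230.5]
ee_rot: [0.0, 0.536, 0.844, 0.001]
contact_force: [-2.9, 2.1, 8.9]
gripper_width: 22.9
```

Request:
jog_arm([
  [[0.0, 0, 0, 0.0005, 0], [0.0, 0, 0, 0.001, 0], [0.0, 0, 0, 0.0015, 0], [0.0, 0, 0, 0.002, 0], [0.0, 0, 0, 0.002, 0]],
])

```text
time: 11.98
tcp_pos: [600.6, 106.7, 230.0]
ee_rot: [0.001, 0.536, 0.844, 0.001]
contact_force: [-4.0, 0.7, 13.0]
gripper_width: 23.2
```

Request:
jog_arm([
  [[0.0, 0, 0, 0.0005, 0], [0.0, 0, 0, 0.001, 0], [0.0, 0, 0, 0.001, 0]],
])

```text
time: 12.35
tcp_pos: [600.5, 106.8, 230.0]
ee_rot: [0.001, 0.536, 0.844, 0.001]
contact_force: [-3.8, 1.0, 10.2]
gripper_width: 23.4
```

Request:
jog_arm([
  [[0.0, 0, 0, 0.001, 0], [0.0, 0, 0, 0.0015, 0], [0.0, 0, 0, 0.002, 0], [0.0, 0, 0, 0.0025, 0], [0.0, 0, 0, 0.0025, 0], [0.0, 0, 0, 0.0025, 0]],
], newtons=70)

```text
time: 13.1
tcp_pos: [600.4, 106.9, 229.7]
ee_rot: [0.002, 0.536, 0.844, 0.002]
contact_force: [-5.7, 0.8, 18.4]
gripper_width: 22.9
```

Run:
```python
from h import *
import cv2
a=camera("scene")[:,:,::-1][160:300,290:450];b=camera("side")[:,:,::-1][150:290,245:405]
cv2.imwrite("pics/f1.png",cv2.resize(np.hstack([a,b]),None,fx=2.5,fy=2.5,interpolation=cv2.INTER_CUBIC))
for i in range(4): camera("side"); s=state();print(s["time"],s["tcp_pos"].round(2) if hasattr(s["tcp_pos"],"round") else s["tcp_pos"],s["contact_force"],s["gripper_width"])
```

```text
13.25 [600.39 106.94 229.68] [-6.04006696  0.43765676 18.1656051 ] 22.695253327451667
13.3 [600.41 106.91 229.63] [-7.37499689  0.67605203 17.45182239] 22.676540888537534
13.35 [600.39 106.94 229.64] [-6.63643226  1.51213188 19.46255863] 22.964332692463017
13.4 [600.41 106.93 229.66] [-5.06955942  0.3031789  18.33994794] 22.950135472876735
```

View pics/f1.png

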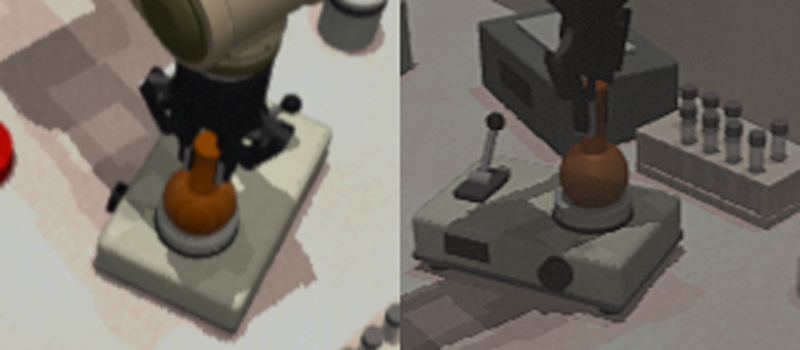

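The flask stands upright in the ring, which has sunk onto the housing (side crop 593,210). The lever is still over on the on side. The force holds at about 18 N without further travel, so the cradle is on its stop. I'll hand in.

```bash
python3 -c "
from workcell import *
print(finish_job())"
```

```text
the job is handed in; nothing more can be done
None
```

The job is done and handed in at about 13.4 s. The mixer is switched on, and the larger flask is held upright in the cradle, pressed down to its stop.

- **Lever:** I pushed it over with the closed fingers. Afterwards I measured its ball at (576, 234), against about (578, 233) expected for on, and it was still on in the last picture.
- **Flask:** I gripped it by the neck, lifted it from its cork ring and set it in the cradle. Before lowering, the bulb was within about 2 mm of the cradle axis.
- **Press:** I pressed down slowly. The hand force rose from about 2 N to 9 N, then climbed steeply while the tool stayed put, at z about 229.7 mm. That is how the stop should feel, and I am still gripping and pushing there with about 18 N.

**What disagreed:**
- The measured travel was about 17 mm against the 18 mm expected, which is within my uncertainty about where the flask seated.
- A sideways force of about 6 N remained on the tool at the end.
- I did not check every other object again, but the arm touched nothing else that I know of.

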